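# Lever up a test fixture's sprung lid to the inspection mark and hold it

## Task

Pick up the yellow-handled pry tool, slip its blade into the slot at the front of the test fixture, and lift the sprung lid with the blade until the red pointer on the lid's side lines up with the orange marker on the scale, so that the board inside can be inspected. Finish while holding it there, still and with the tool in the gripper: do not let go or put anything down. Keep the gripper itself off the lid, do not shift the marker, and leave the bottle, the camera module and the blue tray where they are.

Things in the scene. Friction and masses are not known exactly. Their poses are not given: they have to be found in the camera images.
- fixture: Black test fixture fixed to the bench: hollow case 180 (x) x 200 (y) x 55 (z) mm, aluminium lid on top. Origin: centre of the underside; +x points from the slotted front face (x = -90 mm, facing the robot, yaw within 17 degrees) to the hinge at the back, z up. The 3 mm thick white scale arc stands on its left (+y) side, 111 mm from its middle, up to 165 mm high.
- slot (a point): Centre of the mouth of the pry slot, mid-width at the top of the case's front face: 50 mm wide, 9 mm high (46 to 55 mm above the bench), a yellow line below it. It is a cut in the 6 mm front wall, open above to the lid's underside; behind it free space at least 60 mm deep, reaching 15 mm lower. Axes as the fixture's: the blade goes in along +x.
- hinge (a point): Middle of the lid's hinge axis, on the case's back upper edge (90 mm behind the middle, 55 mm high); the axis is along the fixture's y. Axes as the fixture's.
- lid (a joint): Lid angle in rad: 0 shut, grows as the front edge rises, at most 1.3. Flat aluminium plate 180 x 200 x 8 mm, 0.25 kg, hinged at the back; shut, it is flush with the case's edges, no overhang or handle. A spring shuts it (0.24 N m at 0 plus 0.3 N m per rad, plus 0.22 N m of weight): about 3 to 4 N upwards at the front edge lift it; let go, it falls shut.
- lid_edge (a point): Middle of the lower front edge of the lid, 180 mm from the hinge axis, on the underside (the underside's plane passes through the hinge axis). Axes turn with the lid: x towards the hinge, y along it.
- pointer (a point): Tip of the red pointer, a bar along the left (+y) side of the lid, 118 mm from the hinge axis, 102 mm left of the lid's middle. Axes turn with the lid (x towards the hinge).
- marker (a joint): Angle in rad at which the orange marker is set on the scale, measured like the lid's: the pointer is lined up when the lid's angle equals this. It is between 0.38 and 0.68, different each time, and stays there unless pushed.
- marker_tip (a point): Inner end of the orange marker (a block 30 x 18 x 12 mm astride the scale arc, 12 mm along the arc), where the pointer tip arrives, 122 mm from the hinge axis. Axes turn with the marker and are parallel to the pointer's when lined up.
- pry_tool: Pry tool lying loose on the bench left or right of the fixture, 145 mm long, 50 to 100 g. Origin: on the underside below the place to grip; +x along the blade (within 30 degrees of the world's at the start), z up. Yellow flat-sided handle 16 wide x 24 high, x -70 to +20 mm; steel blade 18 wide x 3 thick, to x = +75 mm, mid-plane 12 mm above the underside.
- blade_tip (a point): Middle of the blade's front end: 75 mm ahead of the tool's origin, 12 mm above its underside. Axes as the tool's.
- bottle: Bystander: loose white bottle with a blue cap, 48 mm across, 110 mm high, upright. Origin: centre of its base. It stands on the side where the tool is not.
- module: Bystander: loose black camera module lying flat, 110 x 70 x 30 mm. Origin: centre of its underside. At the back left.
- tray: Bystander: loose blue open parts tray 130 x 100 x 35 mm. Origin: centre of its underside. At the back right.
There are look-alikes about, which are no part of the job. Of the things that look like the pry_tool, take the one that is nearest to the robot's base at the start.

How it is judged:
By the outcome, as a careful person would: the job done as asked, in the order asked, and still so for the second after the job is handed in, while the arm keeps its last pose, push and grip.
It also fails if it takes over 53 s, if anything falls off the work surface, if the arm or the gripper's body presses on something with over 40 N, if the wrist force passes 120 N, or if a joint passes its speed limit or range.

## Robot

A 6-joint arm with a two-finger parallel gripper is mounted at the origin on the work surface. World frame = base frame: x ahead of the robot, y to its left, z up, the work surface at z = 0. Lengths are in m, angles in rad, forces in N, time in s.
With the tool pointing down it reaches from about 0.325 to 0.85 m from the base axis. Payload 15.5 kg.
Tool frame: the origin (TCP) lies on the centre line of the jaws, within the pads' length; the fingertips stand 25 mm ahead of it and the grasp point (between the pads) lies 6 mm ahead of it; z points along the fingers, y is the line along which they close (so a half turn about z gives the same grasp; the last joint's range is limited). The gripper opens to 91 mm and grips with 3 to 60 N. Pads are 32 mm wide; open, the fingers measure 118 mm over their backs; the gripper's body (76 mm by 178 mm) begins 60 mm behind the grasp point.
Start: joints at [-1.373, 0.494, 1.345, -0, 1.302, -0.096], TCP at [0.18, -0.598, 0.239] pointing down, gripper open.
Joint ranges: [-2.91, 2.91], [-0.82, 2.16], [0.22, 2.67], [-1.22, 4.37], [0.12, 2.79], [-3.08, 3.08]. Speed limits (rad/s): [1.89, 1.89, 2.57, 3.01, 3.01, 3.01].

## Interface

Orientations are given as a unit quaternion [w, x, y, z].
In Python, from cell import * gives the robot as it stands. The module is installed in compiled form; this text tells all that it offers.
- The arm moves only by the shell command python3 -m pendant 'ROWS'. ROWS is JSON, a list of rows, each a list of 3 entries, a list of its own where there are three numbers: the closure, from -1 (fully open) to 1 (shut), so that 0 is half open, then the shift along the tool's x, y, z in units of 500 mm (1.0 is 500 mm), then the turn, a rotation vector about the tool's x, y, z in units of 0.5 rad (1.0 is 0.5 rad). In form: [[jaw, [x, y, z], [rx, ry, rz]], ...]. A call has 1 to 20 rows; each row shifts and turns the commanded pose from where the row before left it, along the tool's axes as they then stand; what a row does not reach is not made up. A row lasts 1/8 s, in which the tool goes at most 62.5 mm and 10.7 degrees, less where a joint would pass 70% of its speed; a pose out of reach is approached as far as the arm can. A call with a number of a shift or a turn outside -1 to 1 is refused whole. A call with a gripper value outside its range is refused whole. The fingers move at their own pace and stop on an object; the grip force is fixed at half the most. Time passes only in rows, so rows that do not move let the fingers close. It gives the time, the measured TCP pose, the force, the opening and the grip force at its end, in the units of the state.
- get_obs(): the state, without advancing time (a new reading comes with each control period).
- read_camera(name): name is "scene" or "top"; returns (picture, depth): 420x560x3 uint8, red, green, blue; 420x560 float32, m along the optical axis (not along the pixel's ray), 0 where there is no reading.
- get_calibration(name): a dict with "fx", "fy", "cx", "cy" (pixels), "k1" (the pictures are not rectified: a ray, as slopes to the right and down, at radius r is drawn at 1 + k1 r^2 times it, then the intrinsics apply), "R" (3x3) and "t" (3): a world point X has camera coordinates R X + t. Camera axes: x right, y down, z forward; pixel columns grow to the right and rows downward; lengths in m; the calibration is good to about 2 mm. A picture is of the moment at which its call begins. get_calibration takes no time and is no camera call.
- job_done(): hands the job in; it is judged then, once.
The state is a dict: "time": time; "joint_pos": joint angles; "joint_vel": joint speeds; "effort": joint torques, N m; "ee_pos": TCP position; "ee_rot": TCP orientation; "force": force on the tool from outside, world axes, zero at the start; "ft_torque": the same for the moment, N m; "opening": finger opening in m; "finger_force": force on a finger pad.
Only numpy, scipy, OpenCV 4.12 (cv2) and the standard library are available. Lean on these libraries where they do the work, as an engineer would, in place of code of your own. Each camera call takes 0.05 s, during which the arm holds its last target. There are 200 camera calls.

## Working session

There is one attempt and no reset: what is moved stays moved. The work goes in short steps, Python scripts to look and compute and a shell command to move; the robot and the scene stay as the last step left them, time stands still between calls to the robot, and variables do not carry over. Pictures are saved under pics/ and viewed, at most 10 in all, crops included, and the job is handed in when it is done.

```bash
mkdir -p pics; cat > h.py <<'E'
import numpy as np, cv2
from cell import *
def shot(n):
    p,d=read_camera(n); np.savez('last_%s.npz'%n,p=p,d=d); return p,d
def load(n):
    z=np.load('last_%s.npz'%n); return z['p'],z['d']
def ray(n,u,v):
    c=get_calibration(n); K=np.array([[c['fx'],0,c['cx']],[0,c['fy'],c['cy']],[0,0,1.]])
    q=cv2.undistortPoints(np.array([[[u,v]]],float),K,np.array([c['k1'],0,0,0,0.]))[0,0]
    R=np.array(c['R']);t=np.array(c['t']); return -R.T@t, R.T@np.array([q[0],q[1],1.])
def px(n,u,v,d):   # depth z
    o,r=ray(n,u,v); return o+r*d
def pz(n,u,v,z):   # intersect plane z
    o,r=ray(n,u,v); return o+r*(z-o[2])/r[2]
def tri(a,b):
    o1,r1=ray(*a);o2,r2=ray(*b)
    s=np.linalg.lstsq(np.c_[r1,-r2],o2-o1,rcond=None)[0]
    A=o1+s[0]*r1;B=o2+s[1]*r2; return (A+B)/2,np.linalg.norm(A-B)
def proj(n,X):
    c=get_calibration(n);R=np.array(c['R']);t=np.array(c['t']); q=R@np.array(X)+t; q=q[:2]/q[2]; q=q*(1+c['k1']*(q@q)); return q[0]*c['fx']+c['cx'],q[1]*c['fy']+c['cy']
def save(n,p): cv2.imwrite('pics/'+n,p[...,::-1])
def cloud(n):
    p,d=load(n); c=get_calibration(n); K=np.array([[c['fx'],0,c['cx']],[0,c['fy'],c['cy']],[0,0,1.]])
    vv,uu=np.mgrid[:p.shape[0],:p.shape[1]]; q=cv2.undistortPoints(np.c_[uu.ravel(),vv.ravel()].astype(float)[:,None],K,np.array([c['k1'],0,0,0,0.]))[:,0]
    X=(np.c_[q,np.ones(len(q))]*d.ravel()[:,None]-np.array(c['t']))@np.array(c['R']); return X.reshape(*d.shape,3)
E
python3 - <<'E'
from h import *
for n in('scene','top'):
    p,d=shot(n); save(n+'0.png',p); c=get_calibration(n); print(n,c['fx'],c['k1'],-np.array(c['R']).T@np.array(c['t']))
print(get_obs())
E
```

```text
scene 472.06501311682104 -0.15672928496675187 [1.09270028 0.75559392 0.64929577]
top 492.0255741832913 -0.17960591253864297 [0.44400963 0.01940054 1.12485246]
{'time': 0.1, 'joint_pos': array([-1.37348906e+00,  4.94127409e-01,  1.34600785e+00,  3.62901530e-05,
        1.30253537e+00, -9.54822981e-02]), 'joint_vel': array([ 5.98545814e-04, -2.33605476e-03, -1.49533343e-03,  2.02338819e-03,
        2.20897868e-03,  6.71349894e-05]), 'effort': array([ 1.33973001e-03, -8.80240560e+01, -3.82539976e+01,  7.07352650e-02,
        4.82991978e-02, -1.10930805e-04]), 'ee_pos': array([ 0.18035705, -0.59810517,  0.23841471]), 'ee_rot': array([-5.39177222e-04,  9.89303967e-01,  1.45867646e-01, -9.95840613e-06]), 'force': array([ 0.00977784,  0.07749152, -0.14563354]), 'ft_torque': array([0.00295121, 0.05834901, 0.00979817]), 'finger_force': 0.0, 'opening': 0.09159675606392294}
```

View pics/scene0.png

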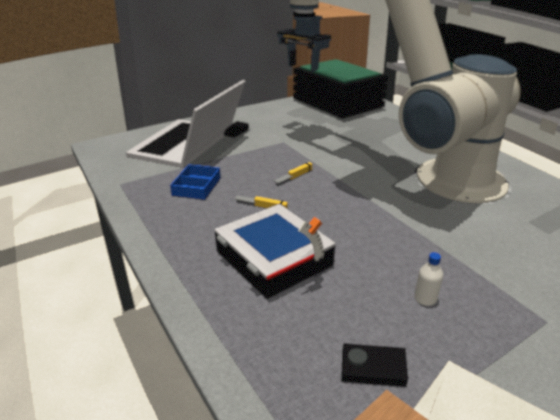

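View pics/top0.png

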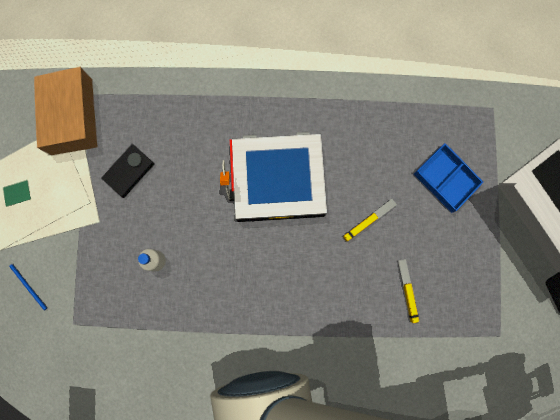

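The top view (up = +x, left = +y) shows the fixture at (278,175), with the orange marker at its left (224,178). There are two pry-tool look-alikes: A with handle (362,228) and tip (395,201), and B with handle (411,302) and tip (402,262). The bottle is at (148,260), the module at (128,170) and the tray at (448,178).

```bash
python3 - <<'E'
from h import *
X=cloud('top');p,d=load('top')
hsv=cv2.cvtColor(p,cv2.COLOR_RGB2HSV)
ye=((hsv[...,0]>18)&(hsv[...,0]<35)&(hsv[...,1]>150)&(hsv[...,2]>100)).astype(np.uint8)
n,l,s,c=cv2.connectedComponentsWithStats(ye)
for i in range(1,n):
    if s[i,4]>15:
        m=(l==i); P=X[m]; print('yel',c[i],s[i,4],np.median(P,0), np.linalg.norm(np.median(P,0)[:2]))
        print('   far', P[:,0].min(),P[:,0].max(),P[:,1].min(),P[:,1].max())
for nm,u,v in(('A tip',395,201),('A end',345,238),('B tip',402.5,262),('B end',414.5,320)): print(nm,pz('top',u,v,.014),X[int(v),int(u)])
# lid top plane
m=(X[...,2]>.055)&(X[...,2]<.072)&(X[...,0]>.45)&(X[...,0]<.8)&(np.abs(X[...,1])<.25)
n,l,s,c=cv2.connectedComponentsWithStats(m.astype(np.uint8)); i=1+s[1:,4].argmax(); P=X[l==i]
print('lid',s[i],np.median(P[:,2])); r=cv2.minAreaRect(P[:,:2].astype(np.float32)); print(r, cv2.boxPoints(r))
# blob B axis
hb=(l*0)
ob=(hsv[...,0]<16)&(hsv[...,0]>4)&(hsv[...,1]>180)&(hsv[...,2]>120); ob[:, :200]=0;ob[:,260:]=0
print('orange',np.argwhere(ob).mean(0)[::-1],ob.sum(),np.median(X[ob],0))
for nm,u,v in(('bottle',148,260),('tray',448,178)): print(nm,X[v,u])
crop=p[190:335,320:450]; save('cropB.png',cv2.resize(crop,None,fx=4,fy=4,interpolation=cv2.INTER_CUBIC))
E
```

```text
yel [363.69683258 224.12669683] 221 [ 0.57403175 -0.16529646  0.02264352] 0.5973569910052601
   far 0.5483745294339988 0.5998291880724232 -0.19681852486634469 -0.13371826438580553
yel [347.3255814  236.37209302] 43 [ 0.54525536 -0.12730505  0.02258473] 0.5599196245049612
   far 0.5369683417181697 0.5544038576270459 -0.1360269220245651 -0.12065196592190607
yel [410.71244635 299.11587983] 233 [ 0.40707873 -0.27395431  0.02270471] 0.4906771427287401
   far 0.371440912809371 0.4428825310977029 -0.29295066915233603 -0.25981399229768987
yel [415.05128205 319.56410256] 39 [ 0.36034159 -0.28401885  0.02300653] 0.45881670224191196
   far 0.35532585129318495 0.3672122265353267 -0.29136511942145815 -0.27727582790476885
A tip [ 0.63068791 -0.23918499  0.014     ] [ 0.63251292 -0.24171297  0.00314008]
A end [ 0.54186713 -0.12349285  0.014     ] [ 0.54125681 -0.12260166  0.0209281 ]
B tip [ 0.49033373 -0.25655968  0.014     ] [ 0.49027169 -0.25515502  0.01496113]
B end [ 0.35940584 -0.28548246  0.014     ] [ 0.3600724  -0.28190852  0.02281123]
lid [ 228  131   99   88 7492] 0.0623843385861164
((0.676249086856842, 0.03809835761785507), (0.18983244895935059, 0.21270811557769775), 5.306103229522705) [[ 0.57190436  0.13521914]
 [ 0.59157485 -0.07657749]
 [ 0.7805938  -0.05902243]
 [ 0.7609233   0.15277421]]
orange [224.05 178.19] 100 [0.6438236  0.14022933 0.14898419]
bottle [0.44400963 0.01940054 1.12485246]
tray [ 0.68681117 -0.36332     0.02785865]
```

View pics/cropB.png

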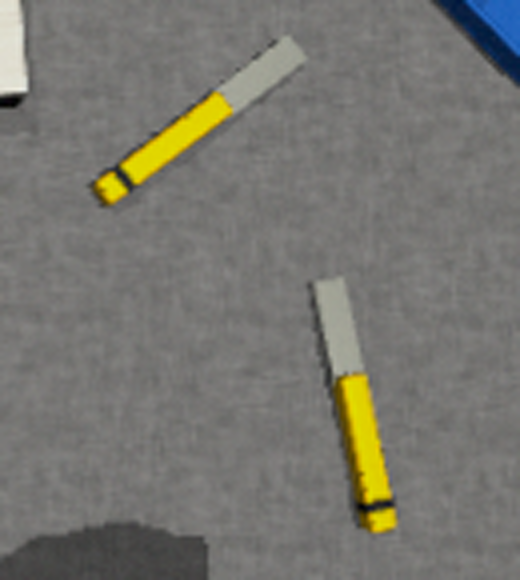

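The crop confirms it: B at crop (355,400) is the tool nearest the base (0.49 m against 0.60 m). It points within 30° of world x, which A does not. Next I refine its axis, its height from two views, the fixture pose and the marker.

```bash
python3 - <<'E'
from h import *
def hs(p): return cv2.cvtColor(p,cv2.COLOR_RGB2HSV)
p,d=load('top');X=cloud('top');h=hs(p)
ye=(h[...,0]>18)&(h[...,0]<35)&(h[...,1]>150)&(h[...,2]>100)
roi=np.zeros_like(ye);roi[280:328,395:425]=1
m=ye&roi; vu=np.argwhere(m)
Q=np.array([pz('top',u,v,.0235) for v,u in vu]); C=Q.mean(0); w,V=np.linalg.eigh(np.cov(Q[:,:2].T)); a=V[:,1]*np.sign(V[0,1]); yaw=np.arctan2(a[1],a[0])
s=(Q[:,:2]-C[:2])@a; print('B yaw',yaw,'C',C,'ext',s.min(),s.max(),'ends',C[:2]+a*s.min(),C[:2]+a*s.max(),'tip',pz('top',402.5,261,.0135))
q=(np.r_[a,0])
# scene handle ends
ps,ds=load('scene');Xs=cloud('scene');hh=hs(ps)
ys=((hh[...,0]>18)&(hh[...,0]<35)&(hh[...,1]>130)&(hh[...,2]>100)).astype(np.uint8)
n,l,st,c=cv2.connectedComponentsWithStats(ys)
for i in range(1,n):
    if st[i,4]>8 and 150<c[i][1]<220: print('scene yel',c[i],st[i],np.median(Xs[l==i],0),np.percentile(Xs[l==i][:,2],95))
print('proj of B top centre',proj('scene',C), 'bigpart')
# lid: blue sticker and white plate
bl=((h[...,0]>95)&(h[...,0]<125)&(h[...,1]>120)); b=np.zeros_like(bl);b[130:225,225:335]=1
vu=np.argwhere(bl&b); Q=np.array([pz('top',u,v,.063) for v,u in vu])[:,:2].astype(np.float32); print('blue',cv2.minAreaRect(Q),len(Q))
wh=((h[...,1]<60)&(h[...,2]>140)|bl)&b.astype(bool)&(np.abs(X[...,2]-.0625)<.006)
n,l,st,c=cv2.connectedComponentsWithStats(wh.astype(np.uint8));i=1+st[1:,4].argmax();vu=np.argwhere(l==i)
Q=np.array([pz('top',u,v,.063) for v,u in vu])[:,:2].astype(np.float32);r=cv2.minAreaRect(Q);print('plate',r,cv2.boxPoints(r))
for nm,pp in(('t',p[120:235,205:340]),('s',ps[190:300,200:345])): globals()[nm]=cv2.resize(pp,(540,440),interpolation=cv2.INTER_CUBIC) if nm=='t' else cv2.resize(pp,None,fx=4,fy=4,interpolation=cv2.INTER_CUBIC)
save('fix_s.png',s if isinstance(s,np.ndarray) and s.ndim==3 else globals()['s'])
E
```

```text
B yaw 0.2274682421005967 C [ 0.40025152 -0.27516173  0.0235    ] ext -0.046484065187916465 0.04283817412806941 ends [ 0.35496486 -0.28564443] [ 0.4419862  -0.26550122] tip [ 0.49263338 -0.25667785  0.0135    ]
scene yel [299.52906977 170.03488372] [289 163  23  16 172] [ 0.40536986 -0.26946076  0.01945292] 0.024582255225321942
scene yel [267.11004785 201.85167464] [255 197  32  11 209] [ 0.5789724  -0.16252922  0.02069952] 0.02447803502564921
proj of B top centre (np.float64(299.73198284212225), np.float64(167.0657686022993)) bigpartTraceback (most recent call last):
  File "<stdin>", line 19, in <module>
  File "h.py", line 14, in pz
    o,r=ray(n,u,v); return o+r*(z-o[2])/r[2]
        ~~~^^^^^^^
  File "h.py", line 8, in ray
    c=get_calibration(n); K=np.array([[c['fx'],0,c['cx']],[0,c['fy'],c['cy']],[0,0,1.]])
ValueError: time passes only in moves, steps and waits
```

```bash
python3 - <<'E'
s=open('h.py').read()
s=s.replace("def shot(n)","_gc=get_calibration\n_C={}\ndef get_calibration(n):\n    if n not in _C: _C[n]=_gc(n)\n    return _C[n]\ndef shot(n)",1)
open('h.py','w').write(s)
E
python3 - <<'E'
from h import *
p,d=load('top');X=cloud('top');h=cv2.cvtColor(p,cv2.COLOR_RGB2HSV);ps,ds=load('scene')
bl=((h[...,0]>95)&(h[...,0]<125)&(h[...,1]>120)); b=np.zeros_like(bl);b[130:225,225:335]=1
vu=np.argwhere(bl&b); Q=np.array([pz('top',u,v,.063) for v,u in vu])[:,:2].astype(np.float32); print('blue',cv2.minAreaRect(Q),len(Q))
wh=((h[...,1]<60)&(h[...,2]>140)|bl)&b&(np.abs(X[...,2]-.0625)<.006)
n,l,st,c=cv2.connectedComponentsWithStats(wh.astype(np.uint8));i=1+st[1:,4].argmax();vu=np.argwhere(l==i)
Q=np.array([pz('top',u,v,.063) for v,u in vu])[:,:2].astype(np.float32);r=cv2.minAreaRect(Q);print('plate',r,cv2.boxPoints(r))
save('fix_s.png',cv2.resize(ps[190:300,200:345],None,fx=5,fy=5,interpolation=cv2.INTER_CUBIC))
E
```

```text
blue ((0.6537466645240784, 0.023359987884759903), (0.1551334261894226, 0.15710440278053284), 5.267705917358398) 3285
plate ((0.6742543578147888, 0.03182879090309143), (0.18398499488830566, 0.19967405498027802), 5.217355251312256) [[ 0.57356435  0.12288692]
 [ 0.5917216  -0.07595987]
 [ 0.77494437 -0.05922934]
 [ 0.7567871   0.13961744]]
```

View pics/fix_s.png

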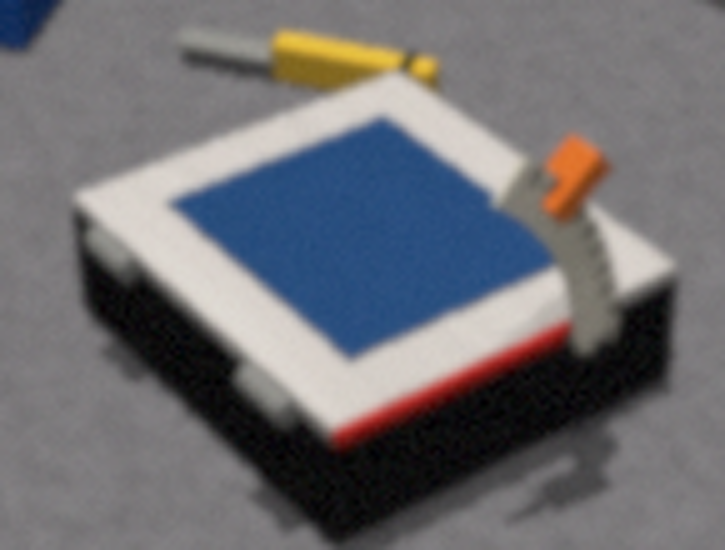

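The scene crop shows the fixture with its orange marker block around crop (575,175), which is about pixel (315,225). The red pointer runs along the lid's left side, ending under the arc at crop (570,335). The fixture front middle comes out at (0.583, 0.0235) with yaw 0.092, and the plate measures 184 x 200 mm as it should. The tool origin is about (0.422, -0.2705) with yaw 0.215, and its top is at 23–24 mm, which matches the text. I'll move above the tool and fit the marker angle.

```bash
python3 -m pendant '[[-1,[0.065,-0.049,0.018],[0,0,0]],[-1,[0.065,-0.049,0.018],[0,0,0]],[-1,[0.065,-0.049,0.018],[0,0,0]],[-1,[0.065,-0.049,0.018],[0,0,0]],[-1,[0.065,-0.049,0.018],[0,0,0]],[-1,[0.065,-0.049,0.018],[0,0,0]],[-1,[0.065,-0.049,0.018],[0,0,0]],[-1,[0.065,-0.049,0.018],[0,0,0]],[-1,[0.065,-0.049,0.018],[0,0,0]],[-1,[0.065,-0.049,0.018],[0,0,0]],[-1,[0,0,0],[0,0,0.156]],[-1,[0,0,0],[0,0,0]]]'
cat > mk.py <<'E'
from h import *
FY=.0917; F=np.array([.6722,.0317,0]); Rf=np.array([[np.cos(FY),-np.sin(FY),0],[np.sin(FY),np.cos(FY),0],[0,0,1]])
def tow(x,y,z): return F+Rf@np.array([x,y,z])
def lidp(th,r,y,h=0): # r from hinge, h normal to the lid
    return tow(.09-r*np.cos(th)-h*np.sin(th)*1.0, y, .055+r*np.sin(th)+h*np.cos(th))
def omask(n):
    p,_=load(n);h=cv2.cvtColor(p,cv2.COLOR_RGB2HSV)
    o=((h[...,0]<=14)&(h[...,0]>=4)&(h[...,1]>150)&(h[...,2]>100)); u,v=map(int,proj(n,lidp(.5,.137,.111))); w=np.zeros_like(o); w[max(0,v-30):v+30,u-30:u+30]=1
    return o&w
E
python3 - <<'E'
from mk import *
for (r0,wy) in((.122,(.018)),):
  for n in('scene','top'):
    m=omask(n); best=[]
    for th in np.arange(.34,.74,.01):
      c=np.array([proj(n,lidp(th,r,.111+sy,h)) for r in(.122,.152) for sy in(-.009,.009) for h in(-.006,.006)],np.float32)
      k=cv2.fillConvexPoly(np.zeros(m.shape,np.uint8),cv2.convexHull(np.round(c).astype(np.int32)),1)>0
      best.append(((k&m).sum()/(k|m).sum(),round(th,3),c.mean(0)))
    best.sort(key=lambda t:-t[0]); print(n,m.sum(),np.argwhere(m).mean(0)[::-1],best[:4])
a=np.argwhere(omask('scene')).mean(0)[::-1];b=np.argwhere(omask('top')).mean(0)[::-1]
P,e=tri(('scene',*a),('top',*b)); L=Rf.T@(P-F); print(L,e,np.arctan2(L[2]-.055,.09-L[0]),np.hypot(L[2]-.055,.09-L[0]))
E
```

```text
time: 1.6
ee_pos: [0.4209, -0.2697, 0.1487]
ee_rot: [-0.0, 0.994, 0.108, -0.0]
force: [-0.3, -1.5, 0.2]
opening: 0.0911
finger_force: 0.0
scene 111 [313.97297297 225.01801802] [(np.float64(0.5631578947368421), np.float64(0.68), array([313.0702 , 225.42078], dtype=float32)), (np.float64(0.5145631067961165), np.float64(0.67), array([313.38892, 225.73251], dtype=float32)), (np.float64(0.5), np.float64(0.65), array([314.01105, 226.3703 ], dtype=float32)), (np.float64(0.5), np.float64(0.69), array([312.74628, 225.11383], dtype=float32))]
top 96 [223.94791667 178.38541667] [(np.float64(0.7076923076923077), np.float64(0.68), array([224.50479, 178.21893], dtype=float32)), (np.float64(0.6842105263157895), np.float64(0.67), array([224.58028, 178.73495], dtype=float32)), (np.float64(0.6818181818181818), np.float64(0.69), array([224.42947, 177.69771], dtype=float32)), (np.float64(0.6567164179104478), np.float64(0.7), array([224.35431, 177.17139], dtype=float32))]
[-0.0173986   0.11222154  0.14239243] 0.0005535946920509821 0.6830512275102968 0.13846261201601232
```

The marker is at about 0.675–0.68 rad; both views agree and the radius checks. Now descend and grip.

```bash
python3 -m pendant '[[-1,[0.002,0.002,0.06],[0,0,0]],[-1,[0,0,0.06],[0,0,0]],[-1,[0,0,0.06],[0,0,0]],[-1,[0,0,0.04],[0,0,0]],[-1,[0,0,0.019],[0,0,0]],[-1,[0,0,0],[0,0,0]],[1,[0,0,0],[0,0,0]],[1,[0,0,0],[0,0,0]],[1,[0,0,0],[0,0,0]],[1,[0,0,0],[0,0,0]],[1,[0,0,0],[0,0,0]],[1,[0,0,0],[0,0,0]],[1,[0,0,0],[0,0,0]],[1,[0,0,0],[0,0,0]]]'
```

```text
time: 3.35
ee_pos: [0.422, -0.2708, 0.0294]
ee_rot: [-0.0, 0.994, 0.107, -0.0]
force: [0.5, 0.2, -0.5]
opening: 0.0158
finger_force: 30.0
```

```bash
python3 -m pendant '[[1,[0,0,-0.04],[0,0,0]],[1,[0,0,-0.07],[0,0,0]],[1,[0,0,-0.07],[0,0,0]],[1,[0,0,-0.06],[0,0,0]],[1,[0,0,0],[0,0,0.123]],[1,[0,0,0],[0,0,0.123]],[1,[0.029,-0.093,0],[0,0,0]],[1,[0.029,-0.093,0],[0,0,0]],[1,[0.029,-0.093,0],[0,0,0]],[1,[0.029,-0.093,0],[0,0,0]],[1,[0.029,-0.093,0],[0,0,0]],[1,[0.029,-0.092,0],[0,0,0]],[1,[0,0,0.08],[0,0,0]],[1,[0,0,0.05],[0,0,0]],[1,[0,0,0],[0,0,0]],[1,[0,0,0],[0,0,0]]]'
python3 - <<'E'
from mk import *
a=[shot(n)[0] for n in('scene','top')]
o=get_obs(); T=o['ee_pos']; w,x,y,z=o['ee_rot']; print(T,2*np.arctan2(y,x))
tip=T+np.array([.075*np.cos(.0917),.075*np.sin(.0917),-.0174])
for n in('scene','top'): print(n,'tip',proj(n,tip),'slot',proj(n,tow(-.09,0,.0505)))
us,vs=map(int,proj('scene',tip));ut,vt=map(int,proj('top',tip))
A=cv2.resize(a[0][vs-40:vs+40,us-40:us+40],(400,400),interpolation=cv2.INTER_CUBIC);B=cv2.resize(a[1][vt-40:vt+40,ut-40:ut+40],(400,400),interpolation=cv2.INTER_CUBIC)
save('pre.png',np.hstack([A,B])); print('crop origin',us-40,vs-40,ut-40,vt-40)
E
```

```text
time: 5.35
ee_pos: [0.4835, 0.0144, 0.0852]
ee_rot: [0.0, 0.999, 0.046, 0.0]
force: [-0.1, 0.3, -0.9]
opening: 0.0159
finger_force: 30.0
[0.48376693 0.0142994  0.08544406] 0.09149528720264578
scene tip (np.float64(313.52437900513297), np.float64(216.02005722960791)) slot (np.float64(305.10051819777004), np.float64(225.96885042821322))
top tip (np.float64(281.5912913574634), np.float64(226.30436179780597)) slot (np.float64(280.87638755171804), np.float64(216.23164842309063))
crop origin 273 176 241 186
```

View pics/pre.png

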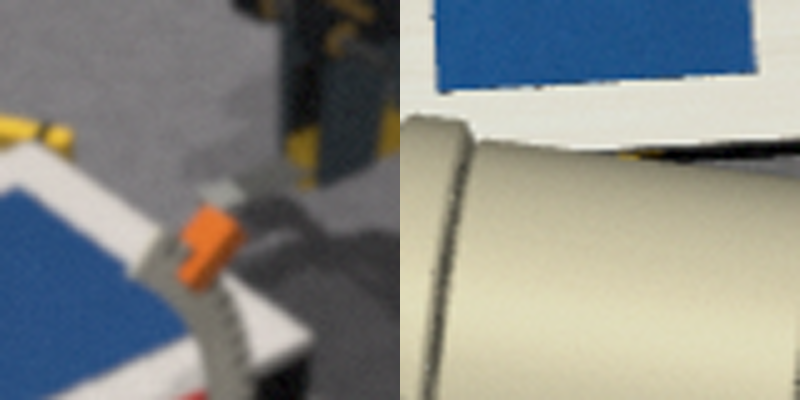

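The scene half shows the blade tip at crop (210,192), about pixel (315,214), against a predicted (313.5,216). In the top half the yellow slot line ends at pixel (293,217), consistent with a slot centre at u = 281; the arm hides the tip there. Both fit, so I lower to slot height and go in gently.

```bash
python3 -m pendant '[[1,[0,0,0.02],[0,0,0]],[1,[0,0,0.015],[0,0,0]],[1,[0,0,0],[0,0,0]],[1,[0.02,0,0],[0,0,0]],[1,[0.02,0,0],[0,0,0]],[1,[0.01,0,0],[0,0,0]],[1,[0.01,0,0],[0,0,0]],[1,[0.01,0,0],[0,0,0]],[1,[0,0,0],[0,0,0]]]'
```

```text
time: 6.58
ee_pos: [0.5183, 0.0178, 0.0669]
ee_rot: [0.0, 0.999, 0.046, 0.0]
force: [0.3, 0.1, -0.3]
opening: 0.016
finger_force: 30.0
```

```bash
python3 -m pendant '[[1,[0.01,0,0],[0,0,0]],[1,[0.01,0,0],[0,0,0]],[1,[0.01,0,0],[0,0,0]],[1,[0.01,0,0],[0,0,0]],[1,[0.01,0,0],[0,0,0]],[1,[0,0,0],[0,0,0]]]'
```

```text
time: 7.32
ee_pos: [0.5433, 0.02, 0.0669]
ee_rot: [0.0, 0.999, 0.046, 0.0]
force: [0.2, -0.3, -0.4]
opening: 0.0159
finger_force: 30.0
```

```bash
cat > lid.py <<'E'
from mk import *
from scipy.optimize import minimize_scalar
def lid():
    out={}
    for n in('scene','top'):
        p,_=shot(n);X=cloud(n);h=cv2.cvtColor(p,cv2.COLOR_RGB2HSV)
        L=(X-F)@Rf
        m=(h[...,0]>95)&(h[...,0]<125)&(h[...,1]>120)&(np.abs(L[...,1])<.08)&(np.abs(L[...,0])<.09)&(L[...,2]>.05)
        Q=L[m]
        f=np.polyfit(Q[:,0],Q[:,2],1); th=-np.arctan(f[0])
        # using hinge known: top plane offset 8mm
        g=np.median(-( .09-Q[:,0])*np.sin(th)+(Q[:,2]-.055)*np.cos(th))
        a=np.median([np.arctan2(z-.055,.09-x)-np.arcsin(.008/np.hypot(z-.055,.09-x)) for x,z in Q[::5,[0,2]]])
        out[n]=(m.sum(),round(th,4),round(a,4),round(g,4))
    return out
if __name__=='__main__':
    print(lid()); o=get_obs(); print(o['time'],o['ee_pos'],o['force'],o['ft_torque'])
E
python3 lid.py
python3 -m pendant '[[1,[0.001,0,-0.01],[0,0,0]],[1,[0.001,0,-0.01],[0,0,0]],[1,[0.001,0,-0.01],[0,0,0]],[1,[0.001,0,-0.01],[0,0,0]],[1,[0.001,0,-0.01],[0,0,0]],[1,[0.001,0,-0.01],[0,0,0]],[1,[0,0,0],[0,0,0]]]'
python3 lid.py
```

```text
{'scene': (np.int64(1795), np.float64(-0.0023), np.float64(-0.004), np.float64(0.0079)), 'top': (np.int64(1766), np.float64(0.0526), np.float64(-0.0006), np.float64(0.0044))}
7.425 [0.54274921 0.02003534 0.06688431] [-0.30389284 -0.28752841 -0.56449819] [ 0.05023607  0.04478051 -0.00435644]
time: 8.3
ee_pos: [0.5462, 0.0203, 0.0973]
ee_rot: [0.0, 0.999, 0.046, 0.0]
force: [-1.5, 0.6, -3.6]
opening: 0.0159
finger_force: 30.0
{'scene': (np.int64(2003), np.float64(0.1809), np.float64(0.1818), np.float64(0.0081)), 'top': (np.int64(1476), np.float64(0.2535), np.float64(0.185), np.float64(0.0037))}
8.4 [0.54609895 0.02028258 0.09695185] [-0.68918268  0.50382409 -4.26782635] [ 0.03106497  0.38455421 -0.02861918]
```

The lid follows exactly (0.18 rad, no slip). Continue to just short of the marker.

```bash
python3 -m pendant '[[1,[0.003,0,-0.01],[0,0,0]],[1,[0.003,0,-0.01],[0,0,0]],[1,[0.003,0,-0.01],[0,0,0]],[1,[0.003,0,-0.01],[0,0,0]],[1,[0.003,0,-0.01],[0,0,0]],[1,[0.003,0,-0.01],[0,0,0]],[1,[0.003,0,-0.01],[0,0,0]],[1,[0.003,0,-0.01],[0,0,0]],[1,[0.003,0,-0.01],[0,0,0]],[1,[0.003,0,-0.01],[0,0,0]],[1,[0.003,0,-0.01],[0,0,0]],[1,[0.003,0,-0.01],[0,0,0]],[1,[0,0,0],[0,0,0]],[1,[0,0,0],[0,0,0]]]'
python3 lid.py
python3 - <<'E'
from mk import *
p,_=load('scene'); q,_=load('top')
A=cv2.resize(p[175:275,260:360],(500,500),interpolation=cv2.INTER_CUBIC); save('near.png',A)
for th in(.6,.65,.68): print(th,'pointer tip',proj('scene',lidp(th,.118,.102,.004)),'marker in',proj('scene',lidp(th,.122,.111)))
for n in('scene','top'): m=omask(n); print(n,m.sum(),np.argwhere(m).mean(0)[::-1])
E
```

```text
time: 10.15
ee_pos: [0.5634, 0.0219, 0.1568]
ee_rot: [-0.0, 0.999, 0.046, -0.0]
force: [-2.3, -0.1, -3.8]
opening: 0.016
finger_force: 30.0
{'scene': (np.int64(2505), np.float64(0.6217), np.float64(0.6038), np.float64(0.0064)), 'top': (np.int64(351), np.float64(0.6158), np.float64(0.6146), np.float64(0.0079))}
10.25 [0.56342056 0.02193034 0.15668923] [-2.56115648  0.16047444 -3.15272907] [-0.08049639  0.68975835 -0.04059409]
0.6 pointer tip (np.float64(307.11713202748683), np.float64(231.40469259528723)) marker in (np.float64(310.4419265356559), np.float64(233.76191960540845))
0.65 pointer tip (np.float64(305.88050138226026), np.float64(230.0065415107117)) marker in (np.float64(309.1079125803202), np.float64(232.29828029727798))
0.68 pointer tip (np.float64(305.08539125123184), np.float64(229.21931516983219)) marker in (np.float64(308.2528567681938), np.float64(231.47107324759432))
scene 115 [314.15652174 225.16521739]
top 0 [nan nan]<stdin>:5: RuntimeWarning: Mean of empty slice.
  ret = um.true_divide(
```

View pics/near.png

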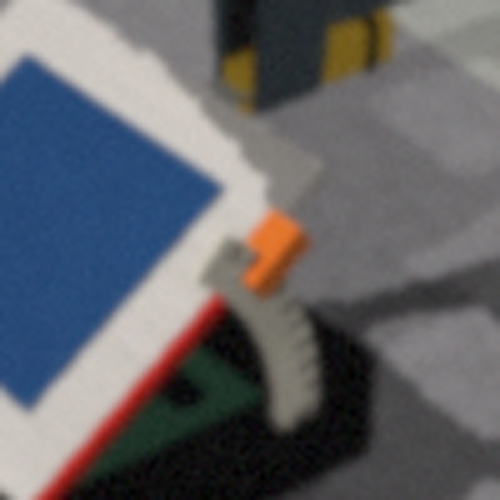

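The near crop shows the lid open and the red pointer running up to the arc at crop (222,305), pixel (304,236), just below the orange block at crop (278,250), pixel (316,225). The block has not moved. The lid is at about 0.605 rad. I refine the marker angle with a subpixel silhouette fit in both views.

```bash
python3 - <<'E'
from mk import *
from scipy.optimize import least_squares
def soft(fn):
    p=cv2.imread(fn)[...,::-1].astype(float); return np.clip((p[...,0]-p[...,2]-40)/120,0,1)
def ren(n,th,dr,u0,v0,du=0,dv=0,S=8,N=40):
    c=np.array([proj(n,lidp(th,r+dr,.111+sy,h)) for r in(.122,.152) for sy in(-.009,.009) for h in(-.006,.006)])
    c=(c+[du,dv]-[u0-.5,v0-.5])*S
    k=cv2.fillConvexPoly(np.zeros((N*S,N*S),np.float32),cv2.convexHull(np.round(c).astype(np.int32)),1)
    return cv2.GaussianBlur(cv2.resize(k,(N,N),interpolation=cv2.INTER_AREA),(0,0),.8)
I={n:soft('pics/%s0.png'%n) for n in('scene','top')}
for n in I:
    u,v=map(int,proj(n,lidp(.66,.137,.111)));u0,v0=u-20,v-20;im=I[n][v0:v0+40,u0:u0+40]
    yy,xx=np.mgrid[:40,:40]; im=im*(np.hypot(xx-20,yy-20)<15)
    r=sorted([(((ren(n,t,dr,u0,v0)-im)**2).sum().round(2),round(t,3),dr) for t in np.arange(.56,.76,.01) for dr in(-.004,-.002,0,.002,.004)])
    print(n,im.sum(),ren(n,.67,0,u0,v0).sum(),r[:6]); print(sorted([q for q in r if q[2]==0],key=lambda q:q[1])[5:18])
# pointer (red) line check in current scene picture
p,_=load('scene');p=p.astype(int);red=(p[...,0]>130)&(p[...,1]<70)&(p[...,2]<75);red[:220]=0;red[:,:230]=0;red[:,330:]=0
vu=np.argwhere(red); f=np.polyfit(vu[:,1],vu[:,0],1); print('red',len(vu),f)
for th in np.arange(.58,.65,.01):
    q=np.array([proj('scene',lidp(th,r,.102,h)) for r in(.03,.06,.09,.115) for h in (.004,)]); print(round(th,3),(q[:,1]-np.polyval(f,q[:,0])).round(2), q[-1].round(1))
print('red top end',vu[vu[:,0].argmin()][::-1])
E
```

```text
scene 100.18333333333334 173.0625 [(np.float64(51.75), np.float64(0.69), 0.002), (np.float64(52.13), np.float64(0.69), 0.004), (np.float64(52.48), np.float64(0.69), 0), (np.float64(53.02), np.float64(0.7), 0.002), (np.float64(53.24), np.float64(0.69), -0.002), (np.float64(53.43), np.float64(0.68), 0)]
[(np.float64(103.11), np.float64(0.61), 0), (np.float64(93.73), np.float64(0.62), 0), (np.float64(82.96), np.float64(0.63), 0), (np.float64(75.98), np.float64(0.64), 0), (np.float64(68.33), np.float64(0.65), 0), (np.float64(62.11), np.float64(0.66), 0), (np.float64(56.33), np.float64(0.67), 0), (np.float64(53.43), np.float64(0.68), 0), (np.float64(52.48), np.float64(0.69), 0), (np.float64(53.77), np.float64(0.7), 0), (np.float64(59.58), np.float64(0.71), 0), (np.float64(65.96), np.float64(0.72), 0), (np.float64(75.03), np.float64(0.73), 0)]
top 166.25833333333333 109.171875 [(np.float64(59.3), np.float64(0.7), 0.004), (np.float64(59.73), np.float64(0.71), 0.004), (np.float64(59.87), np.float64(0.69), 0.002), (np.float64(60.23), np.float64(0.7), 0.002), (np.float64(60.33), np.float64(0.6
[... 306 characters left out ...]
.float64(63.32), np.float64(0.67), 0), (np.float64(60.33), np.float64(0.68), 0), (np.float64(61.51), np.float64(0.69), 0), (np.float64(64.02), np.float64(0.7), 0), (np.float64(69.76), np.float64(0.71), 0), (np.float64(76.64), np.float64(0.72), 0), (np.float64(85.5), np.float64(0.73), 0)]
red 84 [ -1.08221737 564.67398412]
0.58 [0.98 0.72 0.45 0.22] [306.6 233.1]
0.59 [ 0.85  0.45  0.04 -0.31] [306.3 232.8]
0.6 [ 0.72  0.18 -0.38 -0.85] [306.1 232.5]
0.61 [ 0.6  -0.09 -0.79 -1.38] [305.9 232.3]
0.62 [ 0.47 -0.36 -1.2  -1.91] [305.6 232. ]
0.63 [ 0.34 -0.63 -1.62 -2.44] [305.4 231.7]
0.64 [ 0.22 -0.9  -2.03 -2.98] [305.2 231.5]
0.65 [ 0.09 -1.17 -2.44 -3.51] [304.9 231.2]
red top end [317 226]
```

```bash
python3 -m pendant '[[1,[0.002,0,-0.006],[0,0,0]],[1,[0.002,0,-0.006],[0,0,0]],[1,[0.002,0,-0.006],[0,0,0]],[1,[0,0,-0.004],[0,0,0]],[1,[0,0,0],[0,0,0]],[1,[0,0,0],[0,0,0]],[1,[0,0,0],[0,0,0]],[1,[0,0,0],[0,0,0]]]'
python3 lid.py
python3 - <<'E'
from mk import *
p,_=load('scene')
save('fin.png',cv2.resize(p[175:265,260:350],(600,600),interpolation=cv2.INTER_CUBIC))
m=omask('scene');print(m.sum(),np.argwhere(m).mean(0)[::-1])
T=Rf.T@(get_obs()['ee_pos']-F);print(T,'geo theta',np.arctan((T[2]-.0159-.055)/(.09-T[0]-.075)))
E
```

```text
time: 11.25
ee_pos: [0.5667, 0.0222, 0.1679]
ee_rot: [-0.0, 0.999, 0.046, -0.0]
force: [-2.1, -0.7, -4.1]
opening: 0.0156
finger_force: 30.0
{'scene': (np.int64(2536), np.float64(0.706), np.float64(0.6747), np.float64(0.0052)), 'top': (np.int64(153), np.float64(0.7029), np.float64(0.6897), np.float64(0.0073))}
11.35 [0.56668632 0.022203   0.1678752 ] [-2.72184967 -0.06816448 -3.60742325] [-0.08145768  0.64719623 -0.0115074 ]
116 [314.0862069  225.01724138]
[-0.10594002  0.00020495  0.1678752 ] geo theta 0.6758651639738577
```

View pics/fin.png

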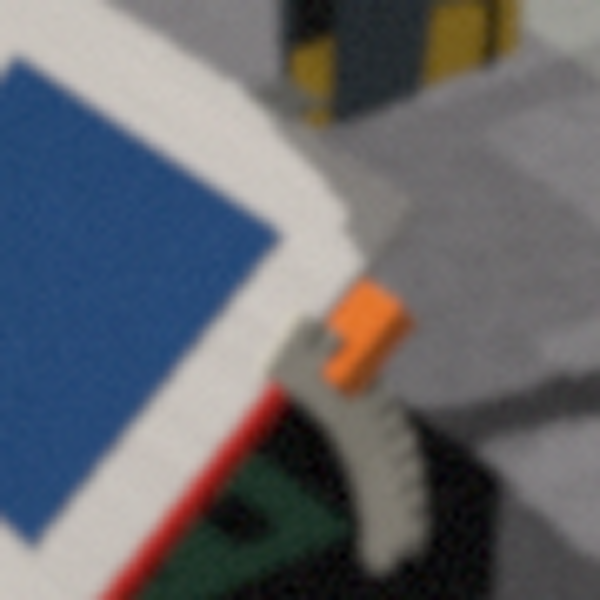

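Lid fits give 0.675–0.69, but marker and lid share hinge-position bias, so I check the two relative to each other in the image by overlaying the model of block and bar at candidate angles.

```bash
python3 - <<'E'
from mk import *
def iou(n,img,dims):
    h=cv2.cvtColor(img,cv2.COLOR_RGB2HSV); m=(h[...,0]<=16)&(h[...,0]>=5)&(h[...,1]>130)&(h[...,2]>90)
    u,v=map(int,proj(n,lidp(.66,.137,.111))); m[:v-20]=0;m[v+20:]=0;m[:,:u-20]=0;m[:,u+20:]=0
    vu=np.argwhere(m); B=[]
    for th in np.arange(.6,.74,.01):
        c=np.array([proj(n,lidp(th,r,.111+s*dims[1]/2,k)) for r in(.122,.122+dims[0]) for s in(-1,1) for k in(-.006,.006)])
        k=cv2.fillConvexPoly(np.zeros(m.shape,np.uint8),cv2.convexHull(np.round(c*8).astype(np.int32)),1,shift=3)>0 if False else None
        S=8; o=np.array([u-25,v-25]); K=cv2.fillConvexPoly(np.zeros((400,400),np.uint8),cv2.convexHull(np.round((c-o+.5)*S).astype(np.int32)),1)
        M=cv2.resize(m[v-25:v+25,u-25:u+25].astype(np.uint8),(400,400),interpolation=cv2.INTER_NEAREST)
        B.append((round((K&M).sum()/(K|M).sum(),3),round(th,2)))
    print(n,dims,m.sum(),'bbox u',vu[:,1].min(),vu[:,1].max(),'v',vu[:,0].min(),vu[:,0].max(),sorted(B)[::-1][:5])
ld=lambda f:cv2.imread(f)[...,::-1].copy()
s0,t0=ld('pics/scene0.png'),ld('pics/top0.png')
for d in((.03,.018),(.018,.03)):
    iou('scene',s0,d);iou('top',t0,d)
# red bar
def bar(img,lab):
    p=img.astype(int);m=(p[...,0]>110)&(p[...,1]<75)&(p[...,2]<75)&(p[...,0]-p[...,1]>70);n,l,st,c=cv2.connectedComponentsWithStats(m.astype(np.uint8))
    k=[i for i in range(1,n) if 240<c[i][0]<330 and 220<c[i][1]<300]; i=max(k,key=lambda i:st[i,4]); vu=np.argwhere(l==i).astype(np.float32)
    L=cv2.fitLine(vu[:,::-1],cv2.DIST_HUBER,0,.01,.01).ravel(); print(lab,st[i],L); return L
def res(L,th,h):
    q=np.array([proj('scene',lidp(th,r,.103,h)) for r in(.03,.055,.08,.105)])-L[2:]; return (q[:,0]*-L[1]+q[:,1]*L[0]).round(2)
L0=bar(s0,'shut')
for h in(0,.003,.006): print(h,res(L0,0,h))
L1=bar(load('scene')[0],'now')
for th in np.arange(.63,.73,.01): print(round(th,2),res(L1,th,0),res(L1,th,.004))
E
```

```text
scene (0.03, 0.018) 123 bbox u 309 320 v 218 233 [(np.float64(0.573), np.float64(0.67)), (np.float64(0.561), np.float64(0.66)), (np.float64(0.558), np.float64(0.68)), (np.float64(0.535), np.float64(0.65)), (np.float64(0.529), np.float64(0.69))]
top (0.03, 0.018) 118 bbox u 220 229 v 171 185 [(np.float64(0.776), np.float64(0.68)), (np.float64(0.771), np.float64(0.69)), (np.float64(0.756), np.float64(0.7)), (np.float64(0.756), np.float64(0.67)), (np.float64(0.725), np.float64(0.66))]
scene (0.018, 0.03) 123 bbox u 309 320 v 218 233 [(np.float64(0.434), np.float64(0.71)), (np.float64(0.43), np.float64(0.7)), (np.float64(0.426), np.float64(0.69)), (np.float64(0.419), np.float64(0.72)), (np.float64(0.419), np.float64(0.68))]
top (0.018, 0.03) 118 bbox u 220 229 v 171 185 [(np.float64(0.479), np.float64(0.63)), (np.float64(0.477), np.float64(0.62)), (np.float64(0.474), np.float64(0.64)), (np.float64(0.468), np.float64(0.61)), (np.float64(0.465), np.float64(0.65))]
shut [267 255  47  23  96] [  0.90323365  -0.4291491  290.25162    266.35428   ]
0 [1.14 1.13 1.11 1.08]
0.003 [0.07 0.07 0.06 0.05]
0.006 [-1.01 -0.99 -0.99 -0.99]
now [265 233  37  46 125] [  0.6245251  -0.7810047 283.3676    256.1089   ]
0.63 [1.49 1.86 2.22 2.58] [1.15 1.52 1.88 2.24]
0.64 [1.4  1.68 1.97 2.24] [1.07 1.35 1.64 1.91]
0.65 [1.3  1.5  1.71 1.9 ] [0.98 1.19 1.39 1.58]
0.66 [1.2  1.33 1.45 1.56] [0.9  1.02 1.14 1.25]
0.67 [1.1  1.15 1.19 1.22] [0.81 0.85 0.89 0.92]
0.68 [1.   0.97 0.92 0.88] [0.72 0.69 0.64 0.59]
0.69 [0.91 0.79 0.66 0.53] [0.64 0.52 0.4  0.26]
0.7 [0.81 0.61 0.4  0.19] [ 0.55  0.35  0.15 -0.07]
0.71 [ 0.71  0.43  0.14 -0.15] [ 0.47  0.19 -0.1  -0.4 ]
0.72 [ 0.61  0.25 -0.12 -0.5 ] [ 0.38  0.02 -0.35 -0.73]
```

The bar's slope gives a lid angle of 0.676, which does not depend on position bias. The marker is at 0.67–0.685 and has not moved. The tool is held steady at 30 N with the gripper clear of the lid, so I hand in.

```bash
python3 -c "
from cell import *
o=get_obs();print(o['time'],abs(o['joint_vel']).max(),o['finger_force']);print(job_done())"
```

```text
11.35 0.0016426809973081474 30.039684686344117
the job is handed in; nothing more can be done
None
```

The job is handed in at 11.35 s: the pry tool is gripped at 30 N and holds the lid still at about 0.676 rad, lined up with the orange marker, which I measured at 0.67–0.685 rad; the judge's verdict was not returned.

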